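# Turn the specimen stage one click

## Robot

A 6-joint arm with a two-finger parallel gripper is mounted at the origin on the work surface. World frame = base frame: x ahead of the robot, y to its left, z up, the work surface at z = 0. Lengths are in mm, angles in rad, forces in N, time in s.
With the tool pointing down it reaches from about 300 to 825 mm from the base axis. Payload 5.4 kg.
Tool frame: the origin (TCP) lies at the centre of the arm's flange, where the gripper is bolted on; the fingertips stand 190 mm ahead of it and the grasp point (between the pads) lies 171 mm ahead of it; z points along the fingers, y is the line along which they close (so a half turn about z gives the same grasp; the last joint's range is limited). The gripper opens to 92 mm and grips with 3 to 60 N. Pads are 20 mm wide; open, the fingers measure 128 mm over their backs; the gripper's body (75 mm by 189 mm) begins 69 mm behind the grasp point.
Start: joints at [0.92, 0.158, 1.597, -0, 1.386, -0.21], TCP at [245.339, 520.016, 404.701] pointing down, gripper open.
Joint ranges: [-2.91, 2.91], [-0.94, 2.29], [0.18, 2.7], [-1.29, 4.43], [0.17, 2.64], [-3, 3]. Speed limits (rad/s): [2.57, 2.57, 3.14, 3.14, 3.14, 3.14].

## Interface

Orientations are given as [roll, pitch, yaw] about the fixed x, y, z axes, in that order (R = Rz(yaw) Ry(pitch) Rx(roll)).
In Python, from station import state, grab_frame, get_calibration, sign_off, cut_out gives the robot as it stands.
- The arm moves only by the tool drive_tool, never from a script. Its argument "increments" is a list of rows, each a list of 6 numbers: the shift along the tool's x, y, z in m, then the turn, a rotation vector about the tool's x, y, z in degrees. A call has exactly 5 rows; each row is the pose to reach, as a shift and turn from the pose commanded when the call began, along the tool's axes at that moment; what a row does not reach only later rows make up. A row lasts 1/12 s, in which the tool goes at most 41.7 mm and 7.16 degrees, less where a joint would pass 70% of its speed; a pose out of reach is approached as far as the arm can. A call with a gripper value outside its range is refused whole. "fingers" is the opening, from 0 (shut) to 1 (fully open), set as the call begins (left out, the last holds). The fingers move at their own pace and stop on an object; "newtons" is the grip in N (left out, the last holds). Time passes only in rows, so rows that repeat a pose let the fingers close, or fill a call up. It gives the time, the measured TCP pose, the force, the opening and the grip force at its end, in the units of the state.
- state(): the state, without advancing time (a new reading comes with each control period).
- grab_frame(name): name is "scene" or "top"; returns the picture (420x560x3 uint8, red, green, blue); there is no depth.
- get_calibration(name): a dict with "K" (3x3 intrinsics, pixels), "origin" and "rotation" of the camera in the world. Camera axes: x right, y up, looking along -z (the intrinsics and any distortion apply to the point x, -y, -z); pixel columns grow to the right and rows downward; lengths in mm; the calibration is good to about 2 mm. A picture is of the moment at which its call begins. get_calibration takes no time and is no camera call.
- sign_off(): hands the job in; it is judged then, once.
Trained networks look in the newest picture that a camera, given by its name, has taken for a name from the list of things; names that differ only in an ending like _2 or _b are one class to them, and where a whole thing is asked for, a point or a joint stands for the part that bears it (a point fixed in the world has none). Each returns a list of dicts, best first, with "score" (0 to 1); they miss things now and then, are a little off and sometimes report something else, mostly with a low value. They report only what shows in the picture. A call takes as long as a camera call. They do not tell look-alikes from the thing itself.
- cut_out(name, camera): "mask" (420x560 bool, what is visible of it) and "point" ([column, row] in pixels, amid what is visible of it).
The state is a dict: "t": time; "joints": joint angles; "qd": joint speeds; "joint_torque": joint torques, N m; "position": TCP position; "tcp_rot": TCP orientation; "contact_force": force on the tool from outside, world axes, zero at the start; "torque": the same for the moment, N m; "gripper_width": opening from 0.0 (shut) to 1.0 (fully open); "finger_force": force on a finger pad.
Only numpy, scipy, OpenCV 4.12 (cv2) and the standard library are available. Lean on these libraries where they do the work, as an engineer would, in place of code of your own. Each camera call takes 0.05 s, during which the arm holds its last target. There are 200 camera calls.

## Task

With a fingertip on its bare top or knurled edge, turn the round stage that carries the specimen dish clockwise (seen from above) by one click, so that it rests in its next click position and not beyond. The dish rides along on the stage: do not touch it or lift it. Leave the other stage and everything else on the table as it is.

Things in the scene. Friction and masses are not known exactly. Their poses are not given: they have to be found in the camera images.
- stage_dish (a joint): Angle in rad of the stage that carries the dish; grows as it turns clockwise seen from above. Sprung click positions at 0, 0.524 and 1.047 (30 degrees apart); it starts in the one at 0, the next is 0.524. Stops at -0.2 and 1.3. Leaving a click takes up to about 0.12 N m; past halfway (0.26) it is drawn into the next click, and when let go it settles in the nearest.
- stage_dish_top (a point): Centre of the flat top of the stage that carries the dish, on its vertical turning axis, z up. The stage is a plain aluminium disc, 140 mm in diameter, 14 mm thick, with a knurled dark edge; top 66 to 96 mm above the table (read it from this point), rigid when pressed. A flat black line on top, 22 mm long, runs to the rim. Fingertip friction on top or edge is about 0.6.
- base_dish: Fixed white square housing under that stage, 168 by 168 mm, on a dark foot set 0 to 30 mm high; its top is 2 mm below the disc; origin on the turning axis, 66 mm below the disc's top. Three short black marks 30 degrees apart on its top show the clicks; the stage's black line points at the first of them at the start, at the middle one after one click clockwise.
- dish: Closed round specimen dish, white bottom and clear upper part with a dark insect inside, 60 mm in diameter, 15 mm high, about 60 g, lying loose within 8 mm of the middle of that stage. Origin at the centre of its underside, z up.
- stage_empty (a joint): Angle in rad of the second, identical stage, which carries nothing; leave it at its click at 0.
- stage_empty_top (a point): Centre of the top face of the second, empty stage, same size and housing as the first, on a foot of its own height.
- spare_dish: A second dish of the same kind and size, on the table at the left of the housings; origin under its centre.
- dropper: Amber dropper bottle, 28 mm in diameter, 65 mm high, standing between the two housings; origin under its centre.
- forceps: Steel forceps lying flat along their x, 120 by 12 by 8 mm; origin under the middle.
- jar: Glass jar with metal lid, 66 mm in diameter, 85 mm high, behind the housings; origin under its centre.
- beaker: Glass beaker, 66 mm in diameter, 85 mm high, behind the housings; origin under its centre.
- slide_box: Closed wooden box, 100 by 80 by 32 mm (x, y, z), at the right of the housings; origin under its centre.
- marker: Marker pen lying along its x, 130 mm long, 17 mm thick, behind the housings; origin under its middle.
Mind the look-alikes: they are no part of the job. Leave any purple look-alike of the dish alone.

How it is judged:
By the outcome, as a careful person would: the job done as asked, in the order asked, and still so for the second after the job is handed in, with the robot touching nothing.
It also fails if it takes over 38 s, if anything falls off the work surface, if the arm or the gripper's body presses on something with over 40 N, if the wrist force passes 120 N, or if a joint passes its speed limit or range.

## Working session

There is one attempt and no reset: what is moved stays moved. The work goes in short steps, Python scripts to look and compute and a tool call to move; the robot and the scene stay as the last step left them, time stands still between calls to the robot, and variables do not carry over. Pictures are saved under pics/ and viewed, at most 10 in all, crops included, and the job is handed in when it is done.

Besides the shell and the picture viewer there is one more tool, called as name([rows], argument=value, ...), one row to a line, values as JSON. drive_tool: Moves the arm, as the interface text tells. Its arguments: {"type":"object","properties":{"increments":{"type":"array","items":{"type":"array","items":{"type":"number"}}},"fingers":{"type":"number"},"newtons":{"type":"number"}},"required":["increments"]}

```bash
mkdir -p pics; python3 - <<'E'
from station import *
import cv2,numpy as np
for n in("scene","top"):
    f=grab_frame(n); cv2.imwrite(f"pics/{n}0.png",f[:,:,::-1])
    c=get_calibration(n); print(n,np.round(c["K"],1).tolist(),c["origin"],np.round(c["rotation"],4).tolist(),[k for k in c], c.get("distortion"))
    for o in("stage_dish_top","stage_empty_top","dish","base_dish"):
        print(o,[(round(d["score"],2),np.round(d["point"]).tolist(),int(d["mask"].sum())) for d in cut_out(o,n)])
s=state();print(s["t"],s["position"],s["tcp_rot"],s["gripper_width"])
E
```

```text
scene [[499.0, 0.0, 285.4], [0.0, 499.0, 210.2], [0.0, 0.0, 1.0]] [1366.89279655  -60.82453165  975.04423529] [0.7244, 0.0088, 1.4712] ['K', 'origin', 'rotation'] None
stage_dish_top [(0.76, [363.0, 189.0], 1505)]
stage_empty_top [(0.8, [178.0, 232.0], 2410), (0.27, [284.0, 295.0], 331)]
dish [(0.8, [374.0, 256.0], 462), (0.7, [346.0, 155.0], 162), (0.59, [379.0, 158.0], 293), (0.58, [365.0, 179.0], 395)]
base_dish [(0.66, [361.0, 197.0], 3830)]
top [[443.3, 0.0, 279.4], [0.0, 443.3, 213.1], [0.0, 0.0, 1.0]] [ 467.18014934  -12.44348315 1118.76007511] [0.1063, 0.0149, -1.5863] ['K', 'origin', 'rotation'] None
stage_dish_top [(0.73, [202.0, 252.0], 2365)]
stage_empty_top [(0.77, [389.0, 200.0], 2820)]
dish [(0.93, [198.0, 182.0], 450), (0.83, [165.0, 312.0], 425), (0.6, [189.0, 242.0], 561), (0.46, [387.0, 200.0], 2811)]
base_dish [(0.68, [201.0, 249.0], 4604)]
0.5 [245.32925387 520.00749661 404.6649456 ] [-3.14151358e+00  7.88243984e-06  2.70084002e+00] 1.0011291069974377
```

```bash
python3 - <<'E'
import cv2,numpy as np
a=cv2.imread("pics/top0.png");b=cv2.imread("pics/scene0.png")
cv2.imwrite("pics/a.png",cv2.resize(a,(784,588)));cv2.imwrite("pics/b.png",cv2.resize(b,(784,588)))
cv2.imwrite("pics/c.png",cv2.resize(a[180:330,130:280],(600,600),interpolation=2))
E
```

```text
(no output)
```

View pics/a.png

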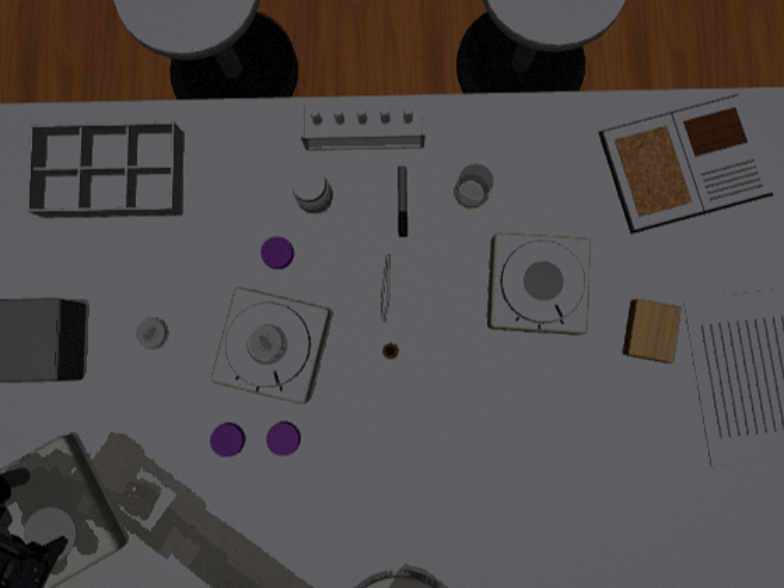

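View pics/b.png

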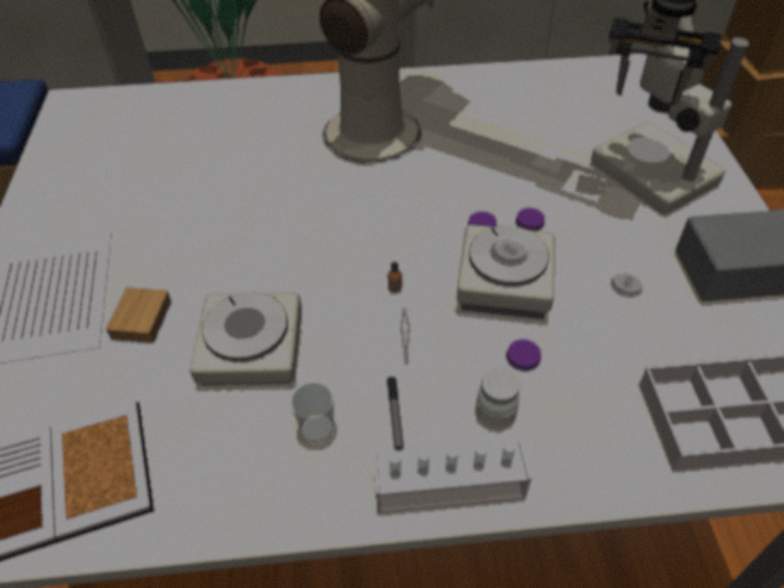

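View pics/c.png

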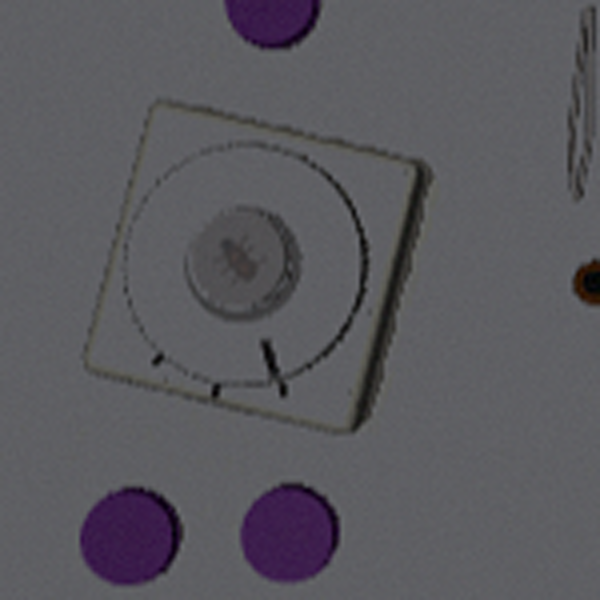

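The top view shows two candidate stages. The left one, at (191,246), carries a dish with an insect at (189,242), and its line points at the first mark. The right one, at (388,200), has only a grey patch on it. The left stage is the one meant; the crop confirms it. The purple discs are look-alikes, and the spare dish is at (108,237). Next I need the stage's centre and height from both views.

```bash
cat > h.py <<'E'
import numpy as np,cv2
from scipy.spatial.transform import Rotation as R
from station import *
def proj(n,P):
    c=get_calibration(n);M=R.from_euler("xyz",c["rotation"]).as_matrix()
    q=(np.atleast_2d(P)-c["origin"])@M; q=q*[1,-1,-1]
    p=q@np.array(c["K"]).T; return p[:,:2]/p[:,2:]
E
python3 - <<'E'
from h import *
from scipy.optimize import least_squares
a=np.array([[246,143],[246,384],[124,263],[368,263]])/4+[130,180]   # top extremes
def ext(n,c,r=70):
    t=np.linspace(0,2*np.pi,721);p=proj(n,np.c_[c[0]+r*np.cos(t),c[1]+r*np.sin(t),0*t+c[2]])
    return p
cs=np.array([363.5,181.5]); ct=np.array([191.5,245.9])
def res(c):
    r=[]
    for n,m in(("scene",cs),("top",ct)):
        p=ext(n,c); r+=list((p.max(0)+p.min(0))/2-m)
    return r
s=least_squares(res,[500,200,80]);print(s.x,s.fun)
for n in("scene","top"):
    p=ext(n,s.x);print(n,p.min(0),p.max(0))
b=cv2.imread("pics/scene0.png")
o=cv2.resize(b[150:240,310:430],(720,540),interpolation=2)
cv2.polylines(o,[(((ext("scene",s.x)-[310,150]+.5)*6).astype(int))],True,(0,0,255),1)
cv2.imwrite("pics/d.png",np.clip(o*1.3,0,255).astype(np.uint8))
# line tip & dish in world at plane z
from scipy.optimize import fsolve
z=s.x[2]
for nm,px,zz in(("line_out",np.array([284,394])/4+[130,180],z),("line_in",np.array([265,342])/4+[130,180],z),("mark2",np.array([215,390])/4+[130,180],z-2),("dishtop",np.array([236,262])/4+[130,180],z+15)):
    w=fsolve(lambda v:proj("top",[v[0],v[1],zz])[0]-px,[500,200]);d=w-s.x[:2];print(nm,w,np.hypot(*d),np.degrees(np.arctan2(d[1],d[0])))
E
```

```text
[505.00175503 210.74897089  84.25504533] [-1.31159107  0.20809982 -1.22571921 -0.11547051]
scene [334.09860169 161.86848776] [390.27821617 201.54771187]
top [160.39374363 215.75347612] [220.15481795 275.81558286]
line_out [428.44927721 185.31848982] 80.66592359036203 -161.62368263503032
line_in [458.53761612 196.48671436] 48.60378757524228 -162.93603146665913
mark2 [431.27552612 225.8894114 ] 75.26479766897789 168.39506405512623
dishtop [504.65852854 210.39755921] 0.49121746095994234 -134.32489300285513
```

View pics/d.png

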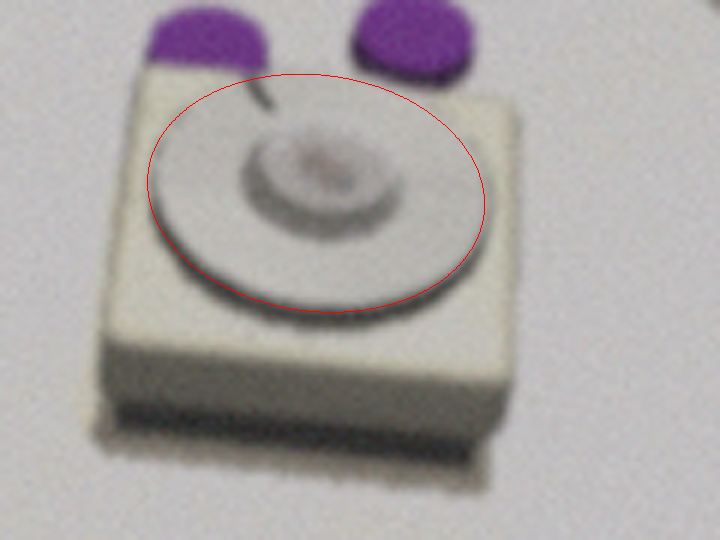

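```bash
python3 - <<'E'
from h import *
from scipy.optimize import fsolve
print("tip/flange px scene*1.4",proj("scene",[[245,520,214],[245,520,405],[505,211,84]])*1.4)
for px,z in(((593,165),30),((667,205),30),((720,170),30),((640,130),30),((690,180),30)):
    print(px,fsolve(lambda v:proj("scene",[v[0],v[1],z])[0]-np.array(px)/1.4,[300,400]))
# stand top above stand foot
f=fsolve(lambda v:proj("scene",[v[0],v[1],30])[0]-np.array((690,175))/1.4,[300,400])
for h in(150,200,250,300):print(h,proj("scene",[*f,h])*1.4)
s=state();Rt=R.from_euler("xyz",s["tcp_rot"]).as_matrix();print(Rt.round(3))
# closed: tool z down. target: above at r=56, angle A
c=np.array([505,211,84.])
for A in(-90,-60,-120,180):
    u=np.array([np.cos(np.radians(A)),np.sin(np.radians(A)),0]);t=c+56*u+[0,0,190+40]
    print(A,t,"tool shift",(Rt.T@(t-s["position"])).round(1))
b=cv2.imread("pics/scene0.png")[0:160,400:560]
cv2.imwrite("pics/e.png",cv2.resize(b,(600,600),interpolation=2))
E
```

```text
tip/flange px scene*1.4 [[645.3263332   98.05826605]
 [673.6002391    1.13411878]
 [507.02466243 253.45148462]]
(593, 165) [209.04257549 464.76987073]
(667, 205) [351.71187326 576.85894896]
(720, 170) [255.4185665  727.83482898]
(640, 130) [ 97.17298218 606.01103761]
(690, 180) [280.50799261 652.31566921]
150 [[708.27226836 127.25748228]]
200 [[716.60333323 105.48974088]]
250 [[725.40948665  82.48066904]]
300 [[734.73256005  58.12096786]]
[[-0.904  0.427 -0.   ]
 [ 0.427  0.904 -0.   ]
 [-0.    -0.    -1.   ]]
-90 [505. 155. 314.] tool shift [-390.6 -219.3   90.7]
-60 [533.         162.50257739 314.        ] tool shift [-412.7 -200.6   90.7]
-120 [477.         162.50257739 314.        ] tool shift [-362.  -224.5   90.7]
180 [449. 211. 314.] tool shift [-316.  -192.6   90.7]
```

View pics/e.png

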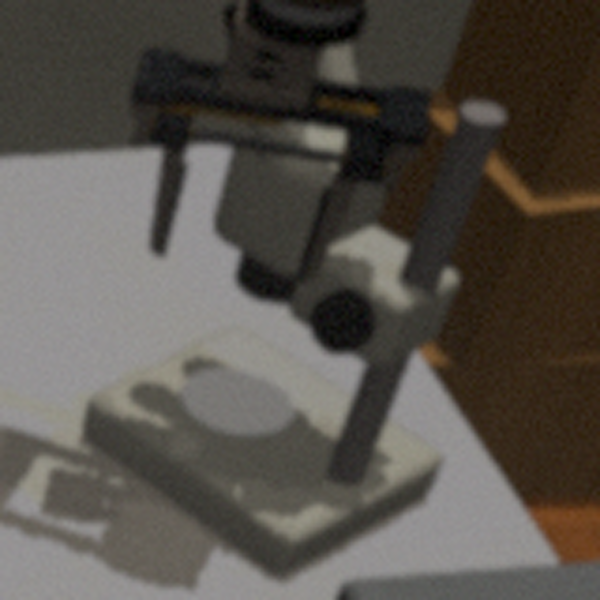

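The gripper hangs in front of the microscope, on the camera side, so I'll back it straight out along tool −x before crossing over.

drive_tool([
  [-0.03, 0, 0, 0, 0, 0],
  [-0.07, 0, 0, 0, 0, 0],
  [-0.11, 0, 0, 0, 0, 0],
  [-0.15, 0, 0, 0, 0, 0],
  [-0.19, 0, 0, 0, 0, 0],
])

```text
t: 0.92
position: [418.6, 438.0, 404.8]
tcp_rot: [3.141, 0.0, 2.701]
contact_force: [0.3, 0.5, 0.2]
gripper_width: 1.002
finger_force: 0.0
```

drive_tool([
  [-0.02, -0.03, 0.01, 0, 0, 0],
  [-0.04, -0.06, 0.02, 0, 0, 0],
  [-0.06, -0.09, 0.03, 0, 0, 0],
  [-0.085, -0.12, 0.045, 0, 0, 0],
  [-0.105, -0.15, 0.06, 0, 0, 0],
], fingers=0, newtons=20)

```text
t: 1.33
position: [448.6, 256.7, 344.7]
tcp_rot: [3.141, 0.002, 2.701]
contact_force: [0.9, 0.7, 0.5]
gripper_width: 0.661
finger_force: 0.0
```

drive_tool([
  [-0.008, -0.01, 0.01, 0, 0, 0],
  [-0.017, -0.019, 0.02, 0, 0, 0],
  [-0.017, -0.019, 0.03, 0, 0, 0],
  [-0.017, -0.019, 0.03, 0, 0, 0],
  [-0.017, -0.019, 0.03, 0, 0, 0],
])

```text
t: 1.75
position: [455.1, 234.6, 314.4]
tcp_rot: [-3.141, -0.001, 2.701]
contact_force: [0.7, -0.4, 0.4]
gripper_width: 0.298
finger_force: 0.0
```

drive_tool([
  [0, 0, 0.005, 0, 0, 0],
  [0, 0, 0.01, 0, 0, 0],
  [0, 0, 0.015, 0, 0, 0],
  [0, 0, 0.02, 0, 0, 0],
  [0, 0, 0.02, 0, 0, 0],
])

```text
t: 2.17
position: [454.8, 234.2, 293.4]
tcp_rot: [-3.14, -0.002, 2.701]
contact_force: [-1.3, -0.4, -0.5]
gripper_width: 0.005
finger_force: 0.0
```

```bash
python3 - <<'E'
from h import *
a=grab_frame("scene")[:,:,::-1];print(state()["position"],state()["gripper_width"])
cv2.imwrite("pics/f.png",cv2.resize(np.ascontiguousarray(a[110:230,300:440]),(700,600),interpolation=2))
E
```

```text
[455.04730753 234.16725021 293.90934538] 0.0033397710531139434
```

View pics/f.png

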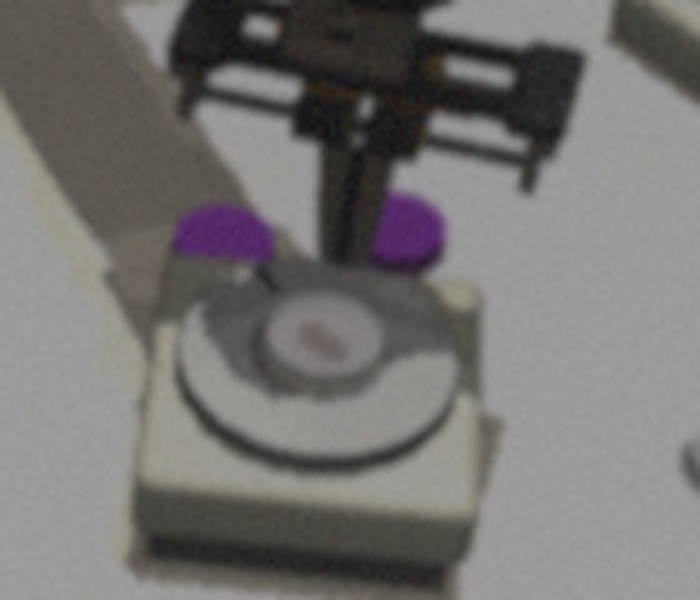

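The closed fingertips hang at crop (350,260) above the disc's back-left rim area, clear of the dish at (322,335). Descending.

drive_tool([
  [0, 0, 0.003, 0, 0, 0],
  [0, 0, 0.006, 0, 0, 0],
  [0, 0, 0.009, 0, 0, 0],
  [0, 0, 0.012, 0, 0, 0],
  [0, 0, 0.014, 0, 0, 0],
])

```text
t: 2.63
position: [455.3, 234.0, 280.2]
tcp_rot: [-3.141, -0.0, 2.701]
contact_force: [0.1, 0.5, -0.7]
gripper_width: 0.004
finger_force: 0.0
```

drive_tool([
  [0, 0, 0.001, 0, 0, 0],
  [0, 0, 0.002, 0, 0, 0],
  [0, 0, 0.003, 0, 0, 0],
  [0, 0, 0.003, 0, 0, 0],
  [0, 0, 0.003, 0, 0, 0],
])

```text
t: 3.05
position: [455.4, 234.1, 277.8]
tcp_rot: [3.142, 0.0, 2.701]
contact_force: [-1.0, 0.1, -0.2]
gripper_width: 0.004
finger_force: 0.0
```

drive_tool([
  [0, 0, 0.001, 0, 0, 0],
  [0, 0, 0.002, 0, 0, 0],
  [0, 0, 0.002, 0, 0, 0],
  [0, 0, 0.002, 0, 0, 0],
  [0, 0, 0.002, 0, 0, 0],
])

```text
t: 3.47
position: [455.6, 234.2, 276.4]
tcp_rot: [3.141, 0.001, 2.701]
contact_force: [-2.1, 0.4, 5.9]
gripper_width: 0.003
finger_force: 2.7
```

drive_tool([
  [0, 0, 0.001, 0, 0, 0],
  [0, 0, 0.001, 0, 0, 0],
  [0, 0, 0.001, 0, 0, 0],
  [0, 0, 0.001, 0, 0, 0],
  [0, 0, 0.001, 0, 0, 0],
])

```text
t: 3.88
position: [455.8, 234.5, 276.3]
tcp_rot: [3.14, 0.001, 2.701]
contact_force: [-4.4, 0.1, 11.0]
gripper_width: 0.004
finger_force: 5.6
```

drive_tool([
  [0, 0, 0.001, 0, 0, 0],
  [0, 0, 0.001, 0, 0, 0],
  [0, 0, 0.001, 0, 0, 0],
  [0, 0, 0.001, 0, 0, 0],
  [0, 0, 0.001, 0, 0, 0],
])

```text
t: 4.3
position: [455.9, 234.7, 276.2]
tcp_rot: [3.139, 0.001, 2.701]
contact_force: [-6.6, 0.7, 17.6]
gripper_width: 0.004
finger_force: 8.4
```

In contact at 17 N, with the disc top at about 86 mm. Now the clockwise arc about the stage axis, turning the tool with it.

drive_tool([
  [-5e-05, 0.0024, 0, 0, 0, 2.5],
  [-0.0002, 0.0048, 0, 0, 0, 5],
  [-0.0005, 0.0072, 0, 0, 0, 7.5],
  [-0.0008, 0.0096, 0, 0, 0, 10],
  [-0.0013, 0.0119, 0, 0, 0, 12.5],
])

```text
t: 4.72
position: [462.2, 245.1, 276.2]
tcp_rot: [3.139, 0.0, 2.48]
contact_force: [-5.1, 1.3, 16.7]
gripper_width: 0.005
finger_force: 8.1
```

drive_tool([
  [-5e-05, 0.0024, 0, 0, 0, 2.5],
  [-0.0002, 0.0048, 0, 0, 0, 5],
  [-0.0005, 0.0072, 0, 0, 0, 7.5],
  [-0.0008, 0.0096, 0, 0, 0, 10],
  [-0.0013, 0.0119, 0, 0, 0, 12.5],
])

```text
t: 5.13
position: [470.9, 254.0, 276.3]
tcp_rot: [3.137, -0.0, 2.262]
contact_force: [-3.3, 3.2, 12.7]
gripper_width: 0.004
finger_force: 6.6
```

```bash
python3 - <<'E'
from h import *
a=grab_frame("scene")[:,:,::-1];s=state();print(s["position"],s["tcp_rot"],s["contact_force"],s["torque"])
p=s["position"]-[505,211,0];print(np.hypot(*p[:2]),np.degrees(np.arctan2(p[1],p[0])))
b=np.ascontiguousarray(a[110:230,300:440])
cv2.imwrite("pics/g.png",cv2.resize(b,(700,600),interpolation=2))
E
```

```text
[471.13241773 254.14844045 276.28277133] [ 3.13614932e+00 -1.17775594e-04  2.25988163e+00] [-1.81575987  3.75867983 11.83526239] [0.75992584 0.45464735 0.00145496]
54.852539065481466 128.1286735975452
```

View pics/g.png

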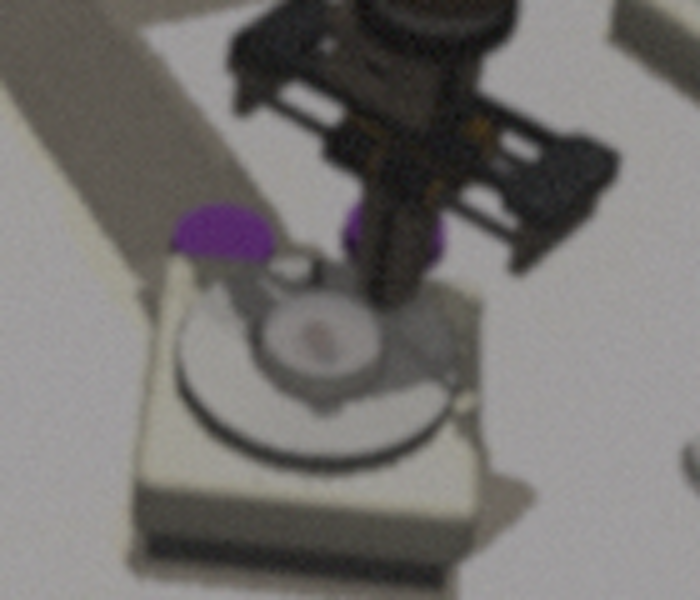

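The insect has turned, and the line has left its old place at crop (265,280). The finger is still clear of the dish. Lifting off lets the stage settle in the click.

drive_tool([
  [0, 0, -0.003, 0, 0, 0],
  [0, 0, -0.008, 0, 0, 0],
  [0, 0, -0.025, 0, 0, 0],
  [0, 0, -0.05, 0, 0, 0],
  [0, 0, -0.08, 0, 0, 0],
])

```text
t: 5.6
position: [469.1, 252.4, 352.5]
tcp_rot: [-3.137, -0.002, 2.264]
contact_force: [-0.5, 1.0, 0.0]
gripper_width: 0.004
finger_force: 0.0
```

drive_tool([
  [0.03, 0, -0.01, 0, 0, 0],
  [0.06, 0, -0.02, 0, 0, 0],
  [0.09, 0, -0.03, 0, 0, 0],
  [0.12, 0, -0.03, 0, 0, 0],
  [0.14, 0, -0.03, 0, 0, 0],
])

```text
t: 6.02
position: [378.9, 361.9, 384.3]
tcp_rot: [3.141, -0.0, 2.266]
contact_force: [-0.3, 0.5, -0.0]
gripper_width: 0.008
finger_force: 0.0
```

```bash
python3 - <<'E'
from h import *
a=grab_frame("top")[:,:,::-1];s=state();print(s["position"],s["contact_force"])
cv2.imwrite("pics/i.png",cv2.resize(np.ascontiguousarray(a[180:330,130:280]),(600,600),interpolation=2))
E
```

```text
[377.30508443 363.35240588 383.77754425] [-1.55691546  1.37978974  0.92368808]
```

View pics/i.png

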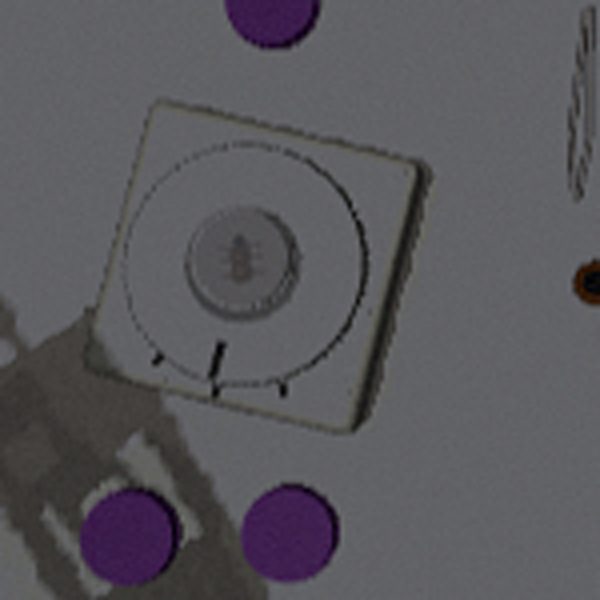

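The stage line at crop (217,360) points at the middle mark (215,390). The dish is still centred and the arm is clear.

```bash
python3 -c "
from station import *
print(sign_off())"
```

```text
the job is handed in; nothing more can be done
None
```

I turned the dish stage one click clockwise; its line now rests at the middle mark, the dish is undisturbed, the arm is clear, and I handed the job in at about 6 s.

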